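# Unlock the vial carriage with its cam and slide it home into the reader

## Task

Load the two amber vials into the reader: first push the black peg round so that the red cam is at its low point (the peg points straight at the reader's end of the base, in line with the white mark), and only then push the blue paddle forward until the white carriage stands fully home against the white reader block. Do it with the fingertips: leave the vials standing in the carriage, lift nothing, leave the other things where they are, and finish with the arm clear.

Things in the scene. Friction and masses are not known exactly. Their poses are not given: they have to be found in the camera images.
- fixture: The vial reader's grey base plate, 300 x 220 x 12 mm, fixed to the bench. Origin: centre of its underside, on the bench. Its x axis points forward (the way the carriage is pushed, from the blue paddle to the reader block), y to the left, z up; its yaw differs from run to run. The white reader block, 80 x 96 mm and 72 mm high above the bench, spans x = +60 to +140 mm, y = -98 to -2 mm of this frame.
- cam_axis (a point): Point on the cam's vertical pivot, level with the top face of the red cam (34 mm above the bench). The cam is a red disc, 64 mm diameter and 16 mm thick, pivoted 18 mm off its centre. Beside it, reaching out from the carriage, is a brass roller (16 mm diameter, top 36 mm above the bench), behind the cam (-x), which runs against the cam's edge.
- cam (a joint): Angle of the cam about its pivot, rad, anticlockwise seen from above. It is the direction of the black peg from the pivot, measured from the base's +x axis: 0 = peg points forward, low point faces the roller, carriage free to go home; about 1.57 = peg to the left (+y); about 3.14 would be the high point at the roller. Starts between 1.4 and 2.7; stops at -0.6 and 2.9. Stays where it is left (friction: about 5.5 N at the peg turns it).
- peg (a point): The black upright peg on the cam, 14 mm diameter, 40 mm from the pivot; it stands from the cam's top face (34 mm above the bench) to 80 mm above the bench. The point is on its centre line, 57 mm above the bench, and moves with the cam. To lower the cam angle, push the peg clockwise from its anticlockwise side, along an arc about the pivot.
- carriage (a joint): Travel of the white carriage along the base's +x, m: 0 at the start (back), 0.045 = fully home, its front touching the reader block. Friction about 4 N; stays where it is left. With the cam high it is blocked short of home.
- push_face (a point): Middle of the rear (-x) face of the blue paddle on the carriage's back end, 54 mm above the bench. The paddle is 70 mm wide (y), 8 mm thick, its top 74 mm above the bench; push it along the base's +x. The carriage in front of it (110 x 84 mm) has its top 40 mm above the bench.
- pocket_a (a point): Point in the carriage where the middle of vial a belongs (right-hand pocket, 18 mm deep).
- pocket_b (a point): Point in the carriage where the middle of vial b belongs (left-hand pocket, 18 mm deep).
- vial_a_mid (a point): Amber vial with orange cap, 27 mm diameter, 60 mm tall, standing loose in the carriage's right-hand pocket, top 82 mm above the bench. Point half-way up.
- vial_b_mid (a point): The same kind of vial, in the carriage's left-hand pocket (nearer the cam).
- vial_spare_mid (a point): The same kind of vial, standing on the base plate beside the reader block, top 72 mm above the bench. Point half-way up. A bystander: leave it standing where it is.
- tube: Clear tube with orange cap in a blue round foot 70 mm across, 119 mm tall; origin under its centre. A bystander: leave it standing where it is.
- bottle: White bottle with red cap, 60 mm diameter, 150 mm tall; origin under its centre. A bystander: leave it standing where it is.
- beaker: Glass beaker, 70 mm diameter, 85 mm tall; origin under its centre. A bystander: leave it standing where it is.
- tips: Yellow box with clear lid, 120 x 85 x 62 mm; origin under its centre. A bystander: leave it standing where it is.
- ringstand: White three-legged wire ring stand, about 130 mm across, 145 mm tall; origin under its centre. A bystander: leave it standing where it is.
Mind the look-alikes: they are no part of the job. What is shaped like the part that bears vial_b_mid but turquoise is not meant.

How it is judged:
On the way, in this order (a step that is already met when the one before it is completed fails the run):
1. the cam is turned to its low point while the carriage is still back (value of joint cam between -0.35 and 0.35 rad and value of joint carriage below 0.012 m), for 0.2 s.
2. the carriage is pushed fully home with the cam at its low point (value of joint cam between -0.35 and 0.35 rad and value of joint carriage above 0.042 m), for 0.2 s.
At the end, for the whole second after the job is handed in: Cam within 0.35 rad (20 degrees) of its low point (peg straight forward), carriage within 3 mm of fully home and at rest, both vials upright in their pockets (middles within 8 mm, tilt under 0.2 rad), every bystander within 30 mm of its starting place (all of step 2 and velocity of joint carriage below 0.01 m/s and distance between vial_a_mid and pocket_a below 0.008 m and angle between each of vial_a_mid, vial_b_mid's own z axis and vertical below 0.2 rad and distance between vial_b_mid and pocket_b below 0.008 m and not (distance of any of vial_spare_mid, tube, bottle, beaker, tips, ringstand from where it was at the start of the episode above 0.03 m)); the robot touches nothing.
It fails at once if the carriage is pushed forward (12 mm or more) while the cam is not at its low point (value of joint carriage above 0.012 m and (value of joint cam above 0.5 rad or value of joint cam below -0.5 rad)).
It fails at once if a vial is lifted (height (world z) of any of vial_a_mid, vial_b_mid above 0.064 m or height (world z) of vial_spare_mid above 0.054 m).
It fails at once if another thing is lifted (height (world z) of any of tube, bottle, beaker, tips, ringstand above 0.015 m).
It fails at once if a bystander is pushed away (over 30 mm) or a vial tipped (distance of any of vial_spare_mid, tube, bottle, beaker, tips, ringstand from where it was at the start of the episode above 0.03 m or angle between any of vial_a_mid, vial_b_mid, vial_spare_mid's own z axis and vertical above 0.5 rad).
It also fails if it takes over 51 s, if anything falls off the work surface, if the arm or the gripper's body presses on something with over 40 N, if the wrist force passes 120 N, or if a joint passes its speed limit or range.

## Robot

A 7-joint arm with a two-finger parallel gripper is mounted at the origin on the work surface. World frame = base frame: x ahead of the robot, y to its left, z up, the work surface at z = 0. Lengths are in m, angles in rad, forces in N, time in s.
With the tool pointing down it reaches from about 0.35 to 0.9 m from the base axis. Payload 7.2 kg.
Tool frame: the origin (TCP) lies midway between the tips of the shut fingers; the grasp point (between the pads) lies 19 mm behind it (arm.grasp_offset is the distance from the TCP to the grasp point, in m); z points along the fingers, y is the direction in which the jaws open and shut (so a half turn about z gives the same grasp; the last joint's range is limited). The gripper opens to 85 mm and grips with 20 to 120 N. Pads are 22 mm wide; open, the fingers measure 114 mm over their backs; the gripper's body (76 mm by 85 mm) begins 54 mm behind the grasp point. The pads swing forward as they close: fully open they stand 13 mm farther back than shut.
Start: joints at [1.158, 0.411, -0.013, 1.596, 0.006, 1.134, -0.082], TCP at [0.211, -0.588, 0.231] pointing down, gripper open.
Joint ranges: [-2.95, 2.95], [-0.29, 1.99], [-1.47, 1.44], [0.14, 2.54], [-1.03, 4.17], [0.13, 1.85], [-2.86, 2.86]. Speed limits (rad/s): [2.39, 2.39, 3.01, 3.01, 3.14, 3.14, 3.14].

## Interface

Orientations are given as a unit quaternion [w, x, y, z].
In Python, from station import monitor, snapshot, ticket, arm gives the robot as it stands. The module is installed in compiled form; this text tells all that it offers.
- The arm moves only by the tool play_rows, never from a script. Its argument "rows" is a list of rows, each a list of 7 numbers: the turn, a rotation vector about the tool's x, y, z in degrees, then the shift along the tool's x, y, z in mm, then the finger opening in mm, from 0 to 85.4. A call has 1 to 12 rows; each row shifts and turns the commanded pose from where the row before left it, along the tool's axes as they then stand; what a row does not reach is not made up. A row lasts 1/10 s, in which the tool goes at most 50 mm and 8.59 degrees, less where a joint would pass 70% of its speed; a pose out of reach is approached as far as the arm can. A call is refused whole if a number of a shift passes 50 or a number of a turn 8.59, either way. A call with a gripper value outside its range is refused whole. The fingers move at their own pace and stop on an object; the grip force is fixed at half the most. Time passes only in rows, so rows that do not move let the fingers close. It gives the time, the measured TCP pose, the force and the opening at its end, in the units of the state.
- monitor.read_state(): the state, without advancing time (a new reading comes with each control period).
- snapshot(name): name is "scene" or "top"; returns a dict with "img" (480x640x3 uint8, red, green, blue), "fx", "fy", "cx", "cy" (pixels), "dist" ([k1, k2, p1, p2, k3] as OpenCV has them; the pictures are not rectified), "cam_to_world" (4x4, takes a point from camera to world coordinates). Camera axes: x right, y down, z forward; pixel columns grow to the right and rows downward; lengths in m; the calibration is good to about 2 mm. A picture is of the moment at which its call begins. There is no depth.
- ticket.finish_job(): hands the job in, once; it reports no verdict.
The state is a dict: "time_s": time; "joints": joint angles; "qd": joint speeds; "joint_torque": joint torques, N m; "tcp_pos": TCP position; "orientation": TCP orientation; "ft_force": force on the tool from outside, world axes, zero at the start; "ft_torque": the same for the moment, N m; "finger_gap": opening from 0.0 (shut) to 1.0 (fully open).
Only numpy, scipy, OpenCV 4.12 (cv2) and the standard library are available. Lean on these libraries where they do the work, as an engineer would, in place of code of your own. Each camera call takes 0.05 s, during which the arm holds its last target.

## Working session

There is one attempt and no reset: what is moved stays moved. The work goes in short steps, Python scripts to look and compute and a tool call to move; the robot and the scene stay as the last step left them, time stands still between calls to the robot, and variables do not carry over. Pictures are saved under pics/ and viewed, and the job is handed in when it is done.

Besides the shell and the picture viewer there is one more tool, called after "Emit:" as name([rows], argument=value, ...), one row to a line, values as JSON. play_rows: Moves the arm, as the interface text tells. Its arguments: {"type":"object","properties":{"rows":{"type":"array","items":{"type":"array","items":{"type":"number"}}}},"required":["rows"]}

```bash
mkdir -p pics
python3 - <<'E'
from station import monitor, snapshot
import cv2, numpy as np, pickle
s=monitor.read_state(); print({k:np.round(v,3).tolist() for k,v in s.items()})
for n in("scene","top"):
    d=snapshot(n); cv2.imwrite(f"pics/{n}0.png",d["img"][:,:,::-1]); pickle.dump(d,open(f"{n}0.pkl","wb"))
    print(n,d["fx"],d["fy"],d["cx"],d["cy"],d["dist"],np.round(d["cam_to_world"],4).tolist())
E
```

```text
{'time_s': 0.0, 'joints': [1.158, 0.412, -0.013, 1.597, 0.006, 1.134, -0.082], 'qd': [-0.001, 0.0, 0.0, -0.002, 0.001, -0.0, -0.0], 'joint_torque': [-0.001, -60.062, 0.681, -29.941, 0.014, 0.011, -0.0], 'tcp_pos': [0.211, -0.588, 0.23], 'orientation': [-0.001, 0.985, 0.172, -0.0], 'ft_force': [0.037, -0.217, 0.258], 'ft_torque': [0.026, -0.016, -0.006], 'finger_gap': 1.001}
scene 584.3231358353519 584.3231358353519 315.5726055500218 239.75271617913987 [-0.15573437  0.          0.          0.          0.        ] [[0.8607, 0.3275, -0.3899, 1.0017], [0.5091, -0.5677, 0.647, -0.712], [-0.0094, -0.7553, -0.6553, 0.8057], [0.0, 0.0, 0.0, 1.0]]
top 500.23827142509674 500.23827142509674 318.51270904787305 239.5668359519924 [-0.0806294  0.         0.         0.         0.       ] [[0.0158, -0.9855, 0.1687, 0.3898], [-0.9995, -0.0203, -0.0253, -0.0002], [0.0283, -0.1682, -0.9853, 1.1088], [0.0, 0.0, 0.0, 1.0]]
```

View pics/scene0.png

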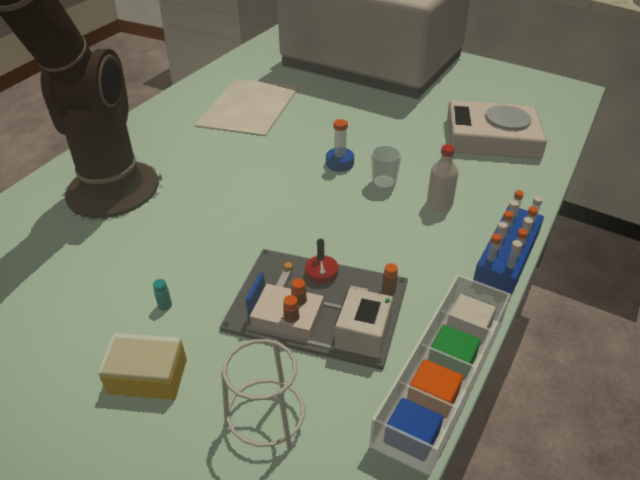

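View pics/top0.png

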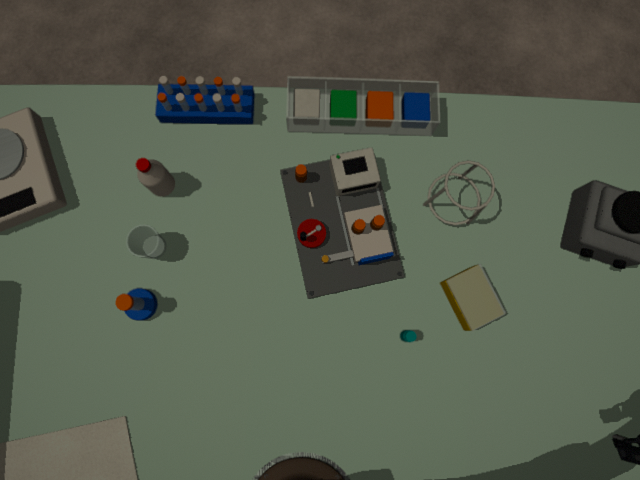

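The top view shows the plate around (340,225) px with the reader away from the robot, the red cam at about (312,234), and the paddle at about (375,255). I'll enlarge this area.

```bash
cat > h.py <<'E'
import numpy as np, cv2, pickle
def load(n): return pickle.load(open(n+".pkl","rb"))
def ray(d,uv):
    K=np.array([[d["fx"],0,d["cx"]],[0,d["fy"],d["cy"]],[0,0,1]])
    p=cv2.undistortPoints(np.array(uv,float).reshape(-1,1,2),K,np.array(d["dist"]))[:,0]
    T=np.array(d["cam_to_world"]); r=np.c_[p,np.ones(len(p))]@T[:3,:3].T
    return T[:3,3],r
def onz(d,uv,z):
    o,r=ray(d,uv); z=np.broadcast_to(z,len(r)); return o+r*((z-o[2])/r[:,2])[:,None]
def proj(d,P):
    K=np.array([[d["fx"],0,d["cx"]],[0,d["fy"],d["cy"]],[0,0,1]])
    T=np.linalg.inv(np.array(d["cam_to_world"]))
    return cv2.projectPoints(np.array(P,float).reshape(-1,3),cv2.Rodrigues(T[:3,:3])[0],T[:3,3],K,np.array(d["dist"]))[0][:,0]
E
python3 - <<'E'
from h import *
t=load("top0")["img"][140:310,270:420,::-1]; cv2.imwrite("pics/topc.png",cv2.resize(t,None,fx=3.5,fy=3.5,interpolation=cv2.INTER_CUBIC)) 
s=load("scene0")["img"][220:370,215:415,::-1]; cv2.imwrite("pics/scenec.png",cv2.resize(s,None,fx=4,fy=4,interpolation=cv2.INTER_CUBIC))
E
```

```text
(no output)
```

View pics/topc.png

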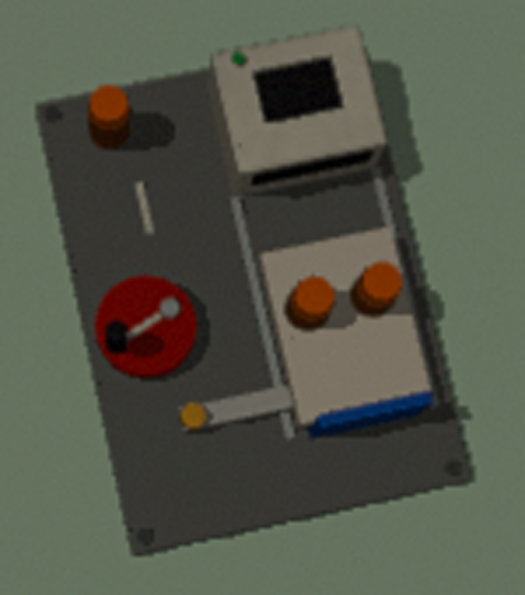

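View pics/scenec.png

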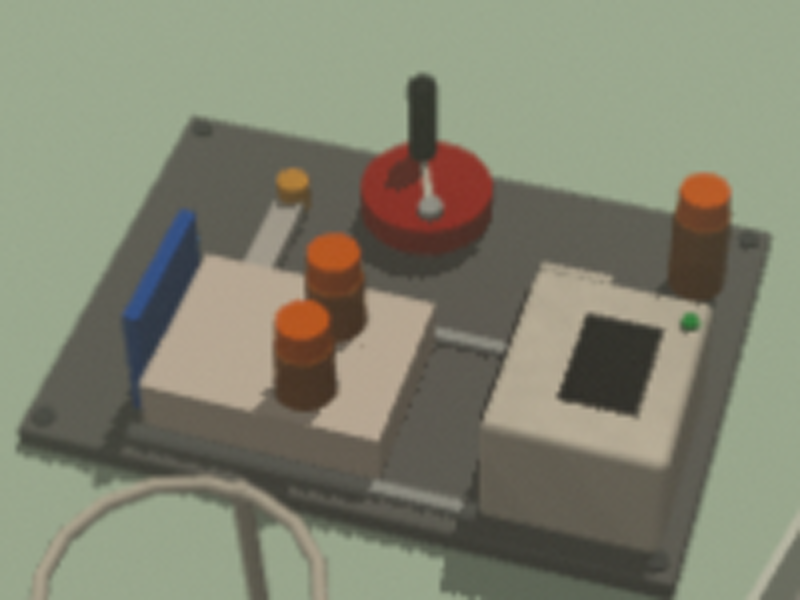

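The crops show plate corners at crop pixels (38,104), (133,555) and (473,482). The silver pivot is at (170,308), the black peg is about (115,335), and the paddle runs from (312,432) to (430,398).

Run:
```python
from h import *
d=load("top0"); s=load("scene0")
T=lambda p:np.array(p,float)/3.5+[270-.36,140-.36]
S=lambda p:np.array(p,float)/4+[215-.37,220-.37]
c=onz(d,T([(38,104),(133,555),(473,482)]),.012)
print("top corners FL,BL,BR",c.round(4).tolist())
c2=onz(s,S([(193,117),(20,432),(770,235)]),.012)
print("scene BL,BR,FL",c2.round(4).tolist())
BL=(c[1]+c2[0])/2;BR=(c[2]+c2[1])/2;FL=(c[0]+c2[2])/2
print(np.linalg.norm(FL-BL),np.linalg.norm(BR-BL))
fx=FL-BL; fy=BL-BR
yaw=np.arctan2(fx[1],fx[0]); yaw2=np.arctan2(-fy[0],fy[1]); print("yaw",np.degrees([yaw,yaw2]))
y=(yaw*3+yaw2*2)/5
ex=np.array([np.cos(y),np.sin(y)]);ey=np.array([-ex[1],ex[0]])
O=np.mean([BL[:2]+.15*ex-.11*ey, BR[:2]+.15*ex+.11*ey, FL[:2]-.15*ex-.11*ey],0)
print("O",O,"yaw",y)
np.save("fx.npy",[*O,y])
L=lambda P:np.c_[(P[:,:2]-O)@ex,(P[:,:2]-O)@ey]
for nm,dd,uv,z in [("pivot top",d,T([(170,308)]),.036),("pivot sc",s,S([(430,207)]),.036),
  ("pegtop top",d,T([(113,330)]),.08),("pegtop sc",s,S([(423,82)]),.08),
  ("pegbase sc",s,S([(424,155)]),.034),
  ("roller",d,T([(195,414)]),.036),("roller sc",s,S([(292,183)]),.036),
  ("paddle rear top edge",d,T([(318,435),(432,406)]),.074),("paddle sc ",s,S([(187,213),(127,318)]),.074),
  ("vialA,B top",d,T([(381,278),(314,292)]),.082),("vial sc",s,S([(302,318),(334,250)]),.082),("spare",d,T([(109,102)]),.072)]:
    P=onz(dd,uv,z); print(nm,P[:,:2].round(4).tolist(),"local",L(P).round(4).tolist())
```

```text
top corners FL,BL,BR [[0.7381, 0.0609, 0.012], [0.4473, -0.0067, 0.012], [0.4967, -0.2208, 0.012]]
scene BL,BR,FL [[0.4508, -0.0067, 0.012], [0.5031, -0.2195, 0.012], [0.7405, 0.062, 0.012]]
0.2981694202342767 0.219445141807745
yaw [13.19950883 13.39185201]
O [ 0.61983672 -0.07934168] yaw 0.23171769740619777
pivot top [[0.5999, -0.0267]] local [[-0.0073, 0.0558]]
pivot sc [[0.6011, -0.0245]] local [[-0.0057, 0.0576]]
pegtop top [[0.5772, 0.0082]] local [[-0.0214, 0.095]]
pegtop sc [[0.5784, 0.008]] local [[-0.0202, 0.0946]]
pegbase sc [[0.5793, 0.0072]] local [[-0.0196, 0.0935]]
roller [[0.5335, -0.0432]] local [[-0.0757, 0.055]]
roller sc [[0.5356, -0.0434]] local [[-0.0737, 0.0544]]
paddle rear top edge [[0.5172, -0.1153], [0.5359, -0.184]] local [[-0.1082, -0.0114], [-0.1057, -0.0826]]
paddle sc  [[0.5283, -0.1166], [0.5427, -0.1831]] local [[-0.0977, -0.0153], [-0.0989, -0.0833]]
vialA,B top [[0.612, -0.1524], [0.6025, -0.1119]] local [[-0.0244, -0.0693], [-0.0243, -0.0277]]
vial sc [[0.612, -0.1513], [0.6023, -0.11]] local [[-0.0241, -0.0683], [-0.0241, -0.0258]]
spare [[0.7214, 0.0139]] local [[0.1203, 0.0674]]
```

Cam angle measures about 110° (1.92 rad), base yaw 13.3°, and the fit is consistent: peg radius is 40 mm. I'll shut the fingers and turn the tool so its x is radial at the peg and its +y is the push direction.

Emit:
play_rows([
  [0, 0, -8.5, 0, 0, 0, 0],
  [0, 0, -8.5, 0, 0, 0, 0],
  [0, 0, -8.5, 0, 0, 0, 0],
  [0, 0, -8.5, 0, 0, 0, 0],
  [0, 0, -8.5, 0, 0, 0, 0],
  [0, 0, -8.5, 0, 0, 0, 0],
  [0, 0, -8.5, 0, 0, 0, 0],
  [0, 0, -8.5, 0, 0, 0, 0],
  [0, 0, -8.5, 0, 0, 0, 0],
  [0, 0, -8.5, 0, 0, 0, 0],
  [0, 0, -8.5, 0, 0, 0, 0],
  [0, 0, -8.5, 0, 0, 0, 0],
])

```text
time_s: 1.3
tcp_pos: [0.2111, -0.588, 0.2308]
orientation: [-0.0, 0.484, 0.875, 0.0]
ft_force: [-0.2, -0.2, -0.2]
finger_gap: 0.002
```

```bash
cat > go.py <<'E'
import sys,numpy as np
from station import monitor
from scipy.spatial.transform import Rotation as R
# go.py x y z a : remaining delta in tool frame to reach TCP (mm) with tool x at world angle a deg
s=monitor.read_state(); q=s["orientation"]; Rm=R.from_quat([q[1],q[2],q[3],q[0]]).as_matrix()
p=np.array(s["tcp_pos"])*1e3
x,y,z,a=map(float,sys.argv[1:5]); a=np.radians(a)
X=[np.cos(a),np.sin(a),0];Z=[0,0,-1];Rt=np.array([X,np.cross(Z,X),Z]).T
print("t",round(s["time_s"],2),"tcp",p.round(1),"a",np.degrees(np.arctan2(Rm[1,0],Rm[0,0])).round(1),"F",np.round(s["ft_force"],1),"gap",round(s["finger_gap"],3),"j",np.round(s["joints"],2))
print("shift tool",(Rm.T@(np.array([x,y,z])-p)).round(1),"turn",np.degrees(R.from_matrix(Rm.T@Rt).as_rotvec()).round(2))
E
python3 go.py 550.5 -10.5 200 123.5
```

```text
t 1.3 tcp [ 211.1 -588.   230.8] a 122.1 F [-0.2 -0.2 -0.2] gap 0.002 j [ 1.42  0.44 -0.37  1.58  0.17  1.16  1.57]
shift tool [308.8 594.4  31.2] turn [ 0.01 -0.05 -1.4 ]
```

Emit:
play_rows([
  [0, 0, -0.1, 15, 29, 1, 0],
  [0, 0, -0.1, 15, 29, 1, 0],
  [0, 0, -0.1, 15, 29, 1, 0],
  [0, 0, -0.1, 15, 29, 1, 0],
  [0, 0, -0.1, 15, 29, 1, 0],
  [0, 0, -0.1, 15, 29, 1, 0],
  [0, 0, -0.1, 15, 29, 1, 0],
  [0, 0, -0.1, 15, 29, 1, 0],
  [0, 0, -0.1, 15, 29, 1, 0],
  [0, 0, -0.1, 15, 29, 1, 0],
  [0, 0, -0.1, 15, 29, 1, 0],
  [0, 0, -0.1, 15, 29, 1, 0],
])

```text
time_s: 2.5
tcp_pos: [0.4095, -0.2489, 0.2191]
orientation: [-0.0, 0.478, 0.879, -0.0]
ft_force: [-0.2, -0.2, 0.2]
finger_gap: -0.0
```

```bash
python3 go.py 550.5 -10.5 200 123.5
```

```text
t 2.5 tcp [ 409.5 -248.9  219.1] a 123.0 F [-0.2 -0.2  0.2] gap -0.0 j [ 0.95  0.23 -0.59  1.92  0.15  1.03  0.88]
shift tool [123.3 248.   19.1] turn [-0.01 -0.01 -0.55]
```

Emit:
play_rows([
  [0, 0, -0.1, 12, 25, 2, 0],
  [0, 0, -0.1, 12, 25, 2, 0],
  [0, 0, -0.1, 12, 25, 2, 0],
  [0, 0, -0.1, 12, 25, 2, 0],
  [0, 0, -0.1, 12, 25, 2, 0],
  [0, 0, 0, 12, 25, 2, 0],
  [0, 0, 0, 12, 25, 2, 0],
  [0, 0, 0, 12, 25, 2, 0],
  [0, 0, 0, 12, 25, 2, 0],
  [0, 0, 0, 12, 23, 1, 0],
  [0, 0, 0, 0, 0, 0, 0],
])

```text
time_s: 3.6
tcp_pos: [0.5514, -0.0095, 0.2]
orientation: [-0.0, 0.472, 0.882, 0.001]
ft_force: [0.6, -0.2, 0.9]
finger_gap: 0.003
```

```bash
python3 go.py 550.5 -10.5 52 123.5
```

```text
t 3.6 tcp [551.4  -9.5 200. ] a 123.7 F [ 0.6 -0.2  0.9] gap 0.003 j [ 0.45  0.4  -0.67  1.78  0.28  1.06  0.27]
shift tool [ -0.6  -1.5 148. ] turn [ 0.09 -0.11  0.23]
```

Emit:
play_rows([
  [0, 0, 0, 0, -0.5, 20, 0],
  [0, 0, 0, 0, -0.5, 25, 0],
  [0, 0, 0, -0.5, -0.5, 25, 0],
  [0, 0, 0.2, 0, 0, 25, 0],
  [0, 0, 0, 0, 0, 5, 0],
  [0, 0, 0, 0, 0, 0, 0],
])

```text
time_s: 4.2
tcp_pos: [0.5489, -0.0153, 0.0997]
orientation: [-0.001, 0.475, 0.88, -0.0]
ft_force: [0.5, 0.1, 0.5]
finger_gap: -0.001
```

```bash
cat > snap.py <<'E'
import sys,pickle
from station import snapshot
from h import *
n=sys.argv[1]
t=snapshot("top");s=snapshot("scene")
pickle.dump(t,open("top%s.pkl"%n,"wb"));pickle.dump(s,open("scene%s.pkl"%n,"wb"))
a=cv2.resize(t["img"][140:310,270:420,::-1],None,fx=3.5,fy=3.5,interpolation=cv2.INTER_CUBIC)[:,:400]
a=cv2.resize(t["img"][150:300,280:420,::-1],(400,429),interpolation=cv2.INTER_CUBIC)
b=cv2.resize(s["img"][200:361,220:370,::-1],(400,429),interpolation=cv2.INTER_CUBIC)
cv2.imwrite(f"pics/s{n}.png",np.hstack([a,b]))
E
python3 snap.py 1; python3 go.py 550.5 -10.5 52 123.5
```

```text
t 4.3 tcp [550.2 -15.  101.3] a 123.2 F [-0.1 -0.7  1. ] gap 0.002 j [ 0.41  0.51 -0.62  1.88  0.38  0.87  0.18]
shift tool [ 3.6  2.7 49.3] turn [ 0.06  0.04 -0.25]
```

View pics/s1.png

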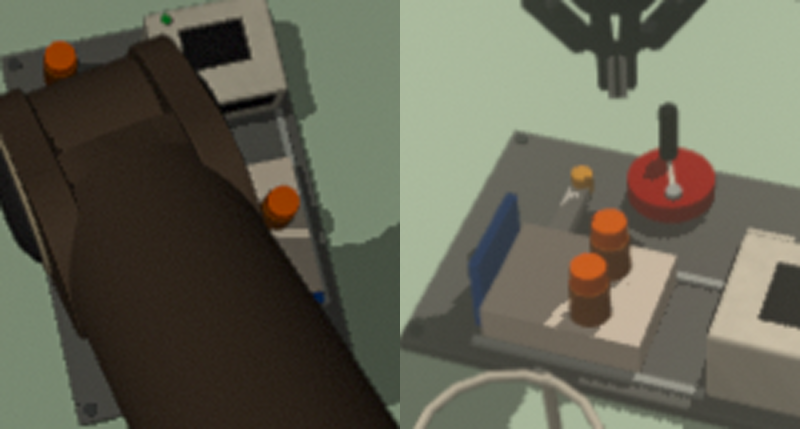

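The tool is in the air to the left of the peg (scene crop: fingertip (617,90), peg (668,130)) and clear to go down.

Emit:
play_rows([
  [0, 0, 0, 2, 0, 15, 0],
  [0, 0, 0, 1, 0, 20, 0],
  [0, 0, 0, 0, 0, 14, 0],
  [0, 0, 0, 0, 0, 0, 0],
])

```text
time_s: 4.7
tcp_pos: [0.5467, -0.0125, 0.0495]
orientation: [-0.001, 0.475, 0.88, -0.001]
ft_force: [0.3, -0.6, -0.6]
finger_gap: 0.005
```

```bash
python3 snap.py 2; python3 go.py 550.5 -10.5 52 123.5
```

```text
t 4.8 tcp [548.  -12.2  51.3] a 123.3 F [0.  0.2 0.3] gap -0.001 j [ 0.37  0.58 -0.58  1.92  0.44  0.77  0.13]
shift tool [ 0.   3.1 -0.7] turn [-0.01 -0.02 -0.23]
```

View pics/s2.png

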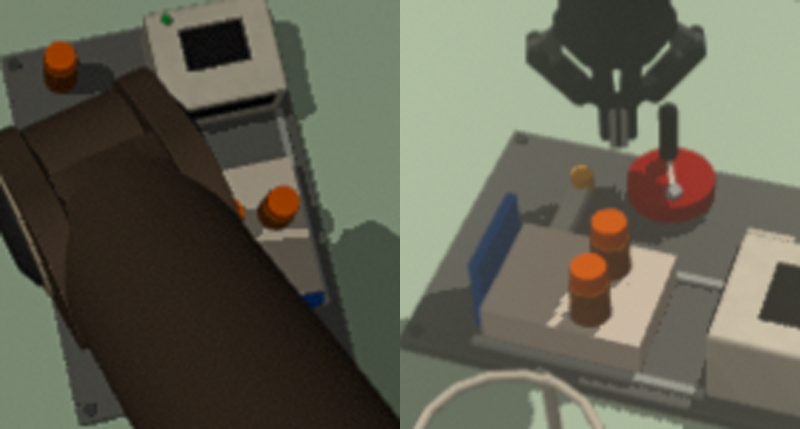

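The tip is level with the peg and behind it, with no contact. Closing in until it touches.

Emit:
play_rows([
  [0, 0, 0, 0, 4, 0, 0],
  [0, 0, 0, 0, 4, 0, 0],
  [0, 0, 0, 0, 3, 0, 0],
  [0, 0, 0, 0, 2, 0, 0],
  [0, 0, 0, 0, 1, 0, 0],
])

```text
time_s: 5.3
tcp_pos: [0.5599, -0.0045, 0.0514]
orientation: [0.0, 0.475, 0.88, 0.0]
ft_force: [1.0, -0.3, 0.2]
finger_gap: 0.001
```

```bash
python3 go.py 578 7.7 52 123.5
```

```text
t 5.3 tcp [559.9  -4.5  51.4] a 123.3 F [ 1.  -0.3  0.2] gap 0.001 j [ 0.35  0.59 -0.57  1.89  0.44  0.79  0.12]
shift tool [ 0.3 21.8 -0.6] turn [ 0.02  0.01 -0.23]
```

Emit:
play_rows([
  [0, 0, 0, 0, 1, 0, 0],
  [0, 0, 0, 0, 1, 0, 0],
  [0, 0, 0, 0, 1, 0, 0],
  [0, 0, 0, 0, 0, 0, 0],
])

```text
time_s: 5.7
tcp_pos: [0.5608, -0.0038, 0.051]
orientation: [-0.001, 0.475, 0.88, -0.001]
ft_force: [-5.2, -1.7, 3.4]
finger_gap: 0.002
```

```bash
python3 go.py 578 7.7 52 123.5
```

```text
t 5.7 tcp [560.8  -3.8  51. ] a 123.2 F [-5.2 -1.7  3.4] gap 0.002 j [ 0.35  0.6  -0.57  1.88  0.44  0.79  0.12]
shift tool [ 0.2 20.6 -1. ] turn [-0.17 -0.02 -0.27]
```

Contact (about 5 N) with the finger's half-thickness around 13.6 mm. Now sweeping clockwise about the pivot, which is at tool (-40, +20.6).

Emit:
play_rows([
  [0, 0, 4, 1.34, 2.84, 0, 0],
  [0, 0, 4, 1.34, 2.84, 0, 0],
  [0, 0, 4, 1.34, 2.84, 0, 0],
  [0, 0, 4, 1.34, 2.84, 0, 0],
  [0, 0, 4, 1.34, 2.84, 0, 0],
  [0, 0, 4, 1.34, 2.84, 0, 0],
  [0, 0, 4, 1.34, 2.84, 0, 0],
  [0, 0, 4, 1.34, 2.84, 0, 0],
])

```text
time_s: 6.5
tcp_pos: [0.5781, 0.0139, 0.0509]
orientation: [-0.001, 0.7, 0.714, -0.002]
ft_force: [-5.7, -1.8, 2.8]
finger_gap: 0.005
```

```bash
cat > arc.py <<'E'
# ideal pose around the pivot for current tool angle
import numpy as np
from station import monitor
from scipy.spatial.transform import Rotation as R
O=np.load("fx.npy");yaw=O[2]
piv=np.array([600.5,-25.6])
s=monitor.read_state();q=s["orientation"];Rm=R.from_quat([q[1],q[2],q[3],q[0]]).as_matrix()
p=np.array(s["tcp_pos"])*1e3
a=np.arctan2(Rm[1,0],Rm[0,0])
v=Rm.T@np.r_[piv-p[:2],0]
print("t",round(s["time_s"],2),"tcp",p.round(1),"cam~deg",np.degrees(a-yaw).round(1),"pivot in tool",v.round(1),"F tool",(Rm.T@s["ft_force"]).round(1),"j",np.round(s["joints"],2))
E
python3 arc.py; python3 snap.py 3
```

```text
t 6.5 tcp [578.1  13.9  50.9] cam~deg 77.8 pivot in tool [-39.9  21.7  -0. ] F tool [-1.7 -5.8 -2.7] j [ 0.21  0.59 -0.43  1.85  0.34  0.78 -0.38]
```

View pics/s3.png

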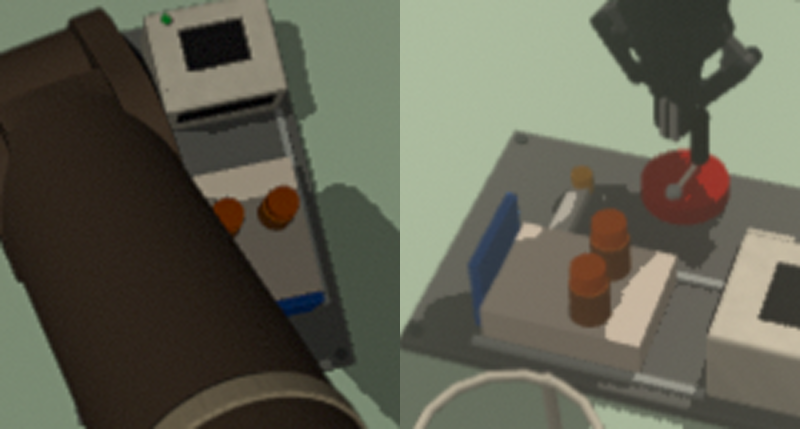

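The cam turned with the peg as planned (peg base now (698,160), pivot (675,190) in the scene crop). Continuing.

Emit:
play_rows([
  [0, 0, 4, 1.34, 2.84, 0, 0],
  [0, 0, 4, 1.34, 2.84, 0, 0],
  [0, 0, 4, 1.34, 2.84, 0, 0],
  [0, 0, 4, 1.34, 2.84, 0, 0],
  [0, 0, 4, 1.34, 2.84, 0, 0],
  [0, 0, 4, 1.34, 2.84, 0, 0],
  [0, 0, 4, 1.34, 2.84, 0, 0],
  [0, 0, 4, 1.34, 2.84, 0, 0],
  [0, 0, 4, 1.34, 2.84, 0, 0],
  [0, 0, 4, 1.34, 2.84, 0, 0],
])

```text
time_s: 7.6
tcp_pos: [0.6086, 0.0195, 0.0509]
orientation: [-0.001, 0.902, 0.432, -0.001]
ft_force: [-7.1, 1.6, 3.2]
finger_gap: 0.001
```

```bash
python3 arc.py; python3 snap.py 4
```

```text
t 7.6 tcp [608.6  19.5  50.9] cam~deg 37.9 pivot in tool [-40.2  22.    0. ] F tool [-3.2 -6.5 -3.1] j [ 0.07  0.6  -0.25  1.78  0.2   0.79 -0.96]
```

View pics/s4.png

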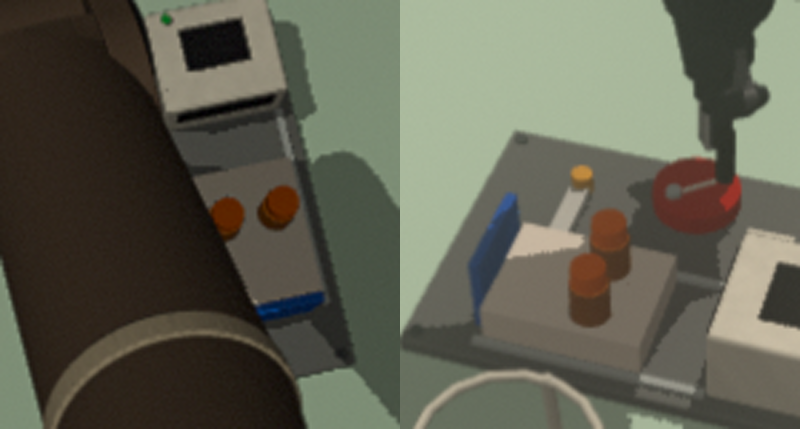

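Emit:
play_rows([
  [0, 0, 4, 1.34, 2.84, 0, 0],
  [0, 0, 4, 1.34, 2.84, 0, 0],
  [0, 0, 4, 1.34, 2.84, 0, 0],
  [0, 0, 4, 1.34, 2.84, 0, 0],
  [0, 0, 4, 1.34, 2.84, 0, 0],
  [0, 0, 4, 1.34, 2.84, 0, 0],
  [0, 0, 4, 1.34, 2.84, 0, 0],
  [0, 0, 4, 1.34, 2.84, 0, 0],
  [0, 0, 4, 1.34, 2.84, 0, 0],
  [0, 0, 2, 0.7, 1.4, 0, 0],
  [0, 0, 0, 0, 0, 0, 0],
])

```text
time_s: 8.8
tcp_pos: [0.6346, 0.0058, 0.0508]
orientation: [-0.001, 0.993, 0.116, -0.001]
ft_force: [-3.3, 3.4, 0.7]
finger_gap: -0.001
```

```bash
python3 arc.py; python3 snap.py 5
```

```text
t 8.8 tcp [634.6   5.8  50.8] cam~deg 0.0 pivot in tool [-40.4  22.7   0. ] F tool [-2.4 -4.1 -0.7] j [-0.03  0.62 -0.08  1.72  0.06  0.8  -1.48]
```

View pics/s5.png

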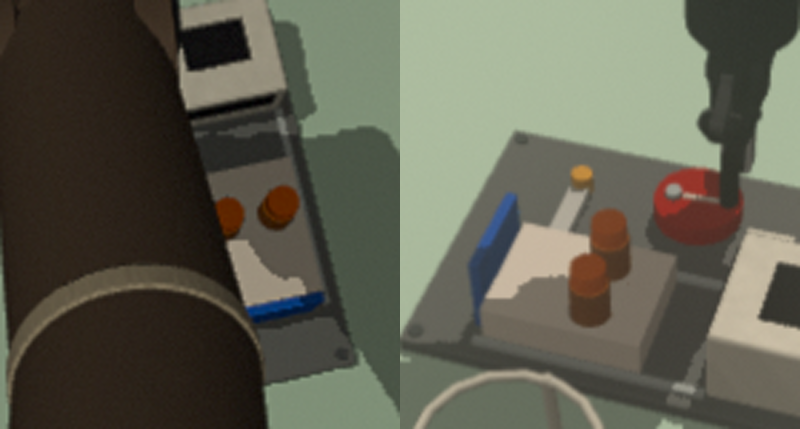

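Emit:
play_rows([
  [0, 0, 2, 0.7, 1.5, 0, 0],
  [0, 0, 0, 0, 0, 0, 0],
  [0, 0, 0, 0, -4, 0, 0],
  [0, 0, 0, 0, -8, 0, 0],
  [0, 0, 0, 0, -5, -10, 0],
  [0, 0, 0, 0, 0, -25, 0],
  [0, 0, 0, 0, 0, -40, 0],
  [0, 0, 0, 0, 0, -40, 0],
  [0, 0, 0, 0, 0, 0, 0],
])

```text
time_s: 9.8
tcp_pos: [0.6369, 0.0202, 0.1736]
orientation: [0.0, 0.995, 0.098, 0.006]
ft_force: [0.5, 0.5, -1.1]
finger_gap: -0.0
```

```bash
python3 snap.py 6
python3 - <<'E'
from h import *
from station import monitor
O=np.load("fx.npy");ex=np.array([np.cos(O[2]),np.sin(O[2])]);ey=np.array([-ex[1],ex[0]])
# push target: rear face local x -107, y -48 ; tool centre stand-off
for lx,ly in[(-.106,-.048),(-.150,-.048)]: print(lx,(O[:2]+lx*ex+ly*ey)*1e3)
print(np.degrees(O[2]))
E
python3 arc.py
```

```text
-0.106 [ 527.69292921 -150.40166238]
-0.15 [ 484.86890126 -160.50624701]
13.276446099864636
t 9.9 tcp [634.1  19.8 168.4] cam~deg -2.0 pivot in tool [-41.9  38.   -0.1] F tool [-0.6  0.4 -0.1] j [-0.05  0.48 -0.07  1.64  0.04  1.02 -1.52]
```

View pics/s6.png

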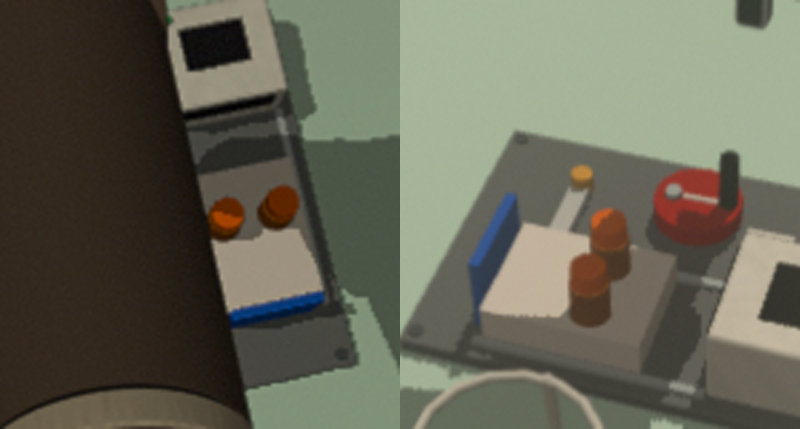

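The arm is clear of the peg. Crop pixels: pivot (674-400,190), peg base (729-400,205), peg top (730-400,155). Checking the angle.

```bash
python3 - <<'E'
from h import *
s=load("scene6");O=np.load("fx.npy")
S=lambda p:np.array(p,float)/2.6667+[219.7,199.7]
piv=onz(s,S([(274,189)]),.036)[0];
for uv,z in[((329,205),.034),((330,156),.08)]:
    b=onz(s,S([uv]),z)[0]; v=(b-piv)[:2]; print(np.linalg.norm(v),np.degrees(np.arctan2(v[1],v[0])-O[2]))
E
python3 go.py 484.9 -160.5 170 13.3
```

```text
0.0412869437340058 -3.330704937681297
0.04063904878247591 -2.000942411667317
t 9.9 tcp [634.1  19.8 168.4] a 11.3 F [-0.5 -0.5  0.1] gap 0.002 j [-0.05  0.48 -0.07  1.64  0.04  1.02 -1.52]
shift tool [-181.6  147.7   -2.2] turn [ 0.03 -0.21 -2.02]
```

Cam reads about -2 to -3°, so it is at its low point. Moving to behind the paddle.

Emit:
play_rows([
  [0, 0, -1, -18, 15, 0, 0],
  [0, 0, -1, -18, 15, 0, 0],
  [0, 0, 0, -18, 15, 0, 0],
  [0, 0, 0, -18, 15, 0, 0],
  [0, 0, 0, -18, 15, 0, 0],
  [0, 0, 0, -18, 15, 0, 0],
  [0, 0, 0, -18, 15, 0, 0],
  [0, 0, 0, -18, 15, 0, 0],
  [0, 0, 0, -18, 15, 0, 0],
  [0, 0, 0, -18, 15, 0, 0],
  [0, 0, 0, 0, 0, 0, 0],
])

```text
time_s: 11.0
tcp_pos: [0.4887, -0.1699, 0.1653]
orientation: [0.0, 0.994, 0.113, -0.002]
ft_force: [-0.3, -0.2, -0.4]
finger_gap: 0.002
```

```bash
python3 go.py 484.9 -160.5 50 13.3; python3 snap.py 7
```

```text
t 11.0 tcp [ 488.7 -169.9  165.3] a 13.0 F [-0.3 -0.2 -0.4] gap 0.002 j [ 0.27  0.3  -0.03  1.93  0.01  0.91 -1.12]
shift tool [ -1.2 -10.  115.3] turn [ 0.01  0.18 -0.28]
```

View pics/s7.png

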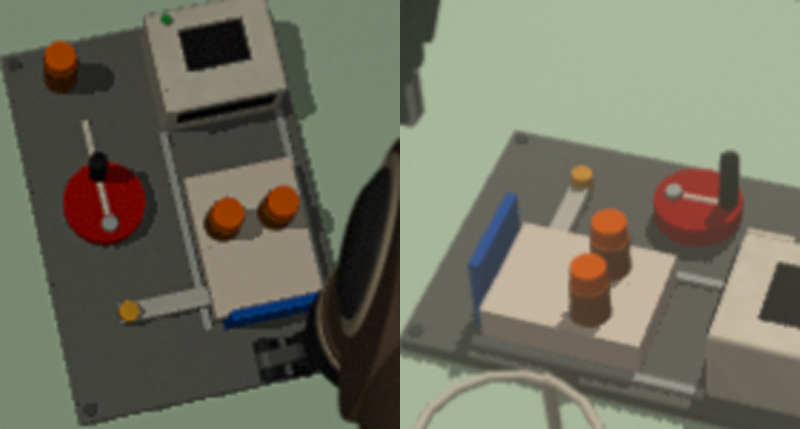

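The top view shows the peg in line with the white mark, with the pivot at (108,222), peg at (98,165) and mark at (88,130). The fingertips are behind the paddle. Descending.

Emit:
play_rows([
  [0, 0, 0, -1, -5, 15, 0],
  [0, 0, -0.3, 0, -5, 25, 0],
  [0, 0, 0, 0, 0, 30, 0],
  [0, 0, 0, 0, 0, 30, 0],
  [0, 0, 0, 0, 0, 15, 0],
  [0, 0, 0, 0, 0, 0, 0],
])

```text
time_s: 11.7
tcp_pos: [0.487, -0.1557, 0.0488]
orientation: [-0.001, 0.993, 0.119, -0.002]
ft_force: [-0.5, 0.6, 0.8]
finger_gap: -0.001
```

```bash
python3 go.py 516.9 -152.9 50 13.3; python3 snap.py 8
```

```text
t 11.7 tcp [ 487.  -155.7   48.8] a 13.7 F [-0.5  0.6  0.8] gap -0.001 j [ 0.25  0.47 -0.04  2.03  0.03  0.65 -1.14]
shift tool [29.7  4.3 -1.3] turn [-0.16  0.23  0.38]
```

View pics/s8.png

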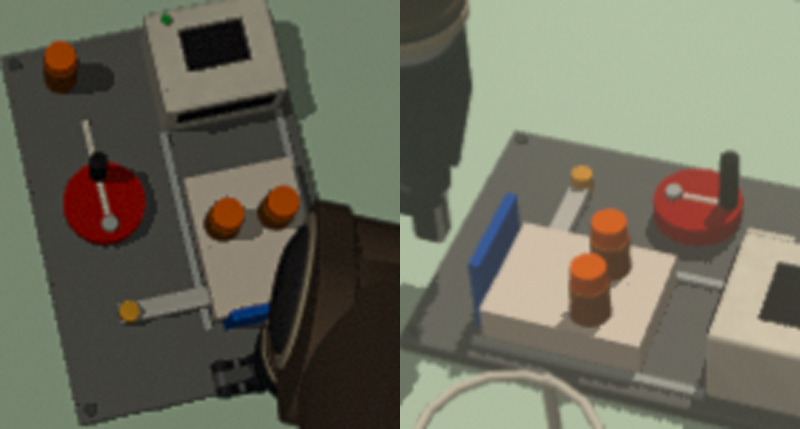

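Emit:
play_rows([
  [0, 0, 0, 6, 2, 0, 0],
  [0, 0, 0, 6, 2, 0, 0],
  [0, 0, -0.4, 6, 0, 0, 0],
  [0, 0, 0, 4, 0, 0, 0],
  [0, 0, 0, 2.5, 0, 0, 0],
  [0, 0, 0, 2.5, 0, 0, 0],
  [0, 0, 0, 2.5, 0, 0, 0],
  [0, 0, 0, 2.5, 0, 0, 0],
  [0, 0, 0, 2.5, 0, 0, 0],
])

```text
time_s: 12.7
tcp_pos: [0.5217, -0.1536, 0.0511]
orientation: [-0.0, 0.993, 0.121, -0.001]
ft_force: [-3.7, -0.8, 2.6]
finger_gap: -0.002
```

```bash
python3 go.py 561 -142.6 50 13.3; python3 snap.py 9
```

```text
t 12.7 tcp [ 521.7 -153.6   51.1] a 13.9 F [-3.7 -0.8  2.6] gap -0.002 j [ 0.23  0.5  -0.04  1.95  0.03  0.69 -1.16]
shift tool [40.8 -1.2  1. ] turn [-0.02  0.12  0.63]
```

View pics/s9.png

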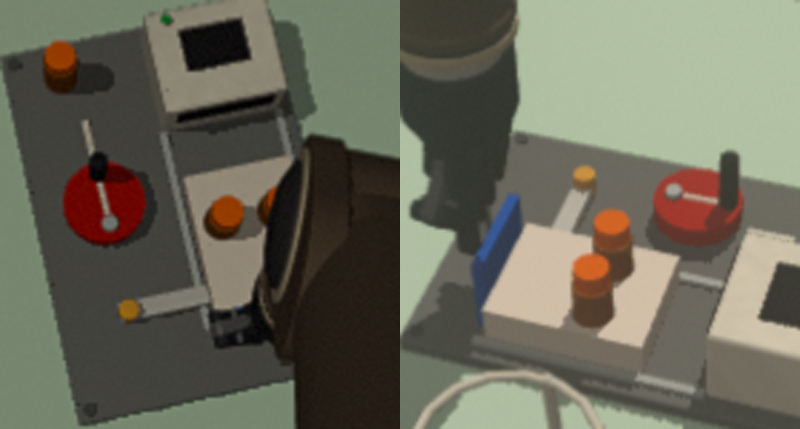

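Contact at about 4 N, the carriage has just started. Pushing on slowly.

Emit:
play_rows([
  [0, 0, 0.3, 3, 0, 0, 0],
  [0, 0, 0.3, 3, 0, 0, 0],
  [0, 0, 0, 3, 0, 0, 0],
  [0, 0, 0, 3, 0, 0, 0],
  [0, 0, 0, 3, 0, 0, 0],
  [0, 0, 0, 3, 0, 0, 0],
  [0, 0, 0, 3, 0, 0, 0],
  [0, 0, 0, 3, 0, 0, 0],
  [0, 0, 0, 3, 0, 0, 0],
  [0, 0, 0, 3, 0, 0, 0],
])

```text
time_s: 13.8
tcp_pos: [0.5519, -0.1463, 0.0511]
orientation: [-0.0, 0.993, 0.116, -0.0]
ft_force: [-3.5, -1.7, -1.5]
finger_gap: -0.005
```

```bash
python3 go.py 561 -142.6 50 13.3; python3 snap.py 10
```

```text
t 13.8 tcp [ 551.9 -146.3   51.1] a 13.4 F [-3.5 -1.7 -1.5] gap -0.005 j [ 0.2   0.54 -0.04  1.89  0.03  0.72 -1.19]
shift tool [ 9.7 -1.5  1.1] turn [-0.01  0.01  0.05]
```

View pics/s10.png

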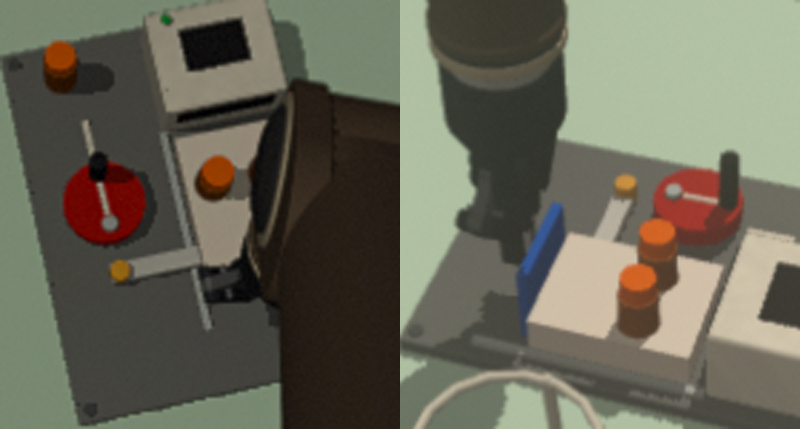

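Good: about 10 mm to go, vials upright. Finishing in small steps until the force rises at the stop.

Emit:
play_rows([
  [0, 0, 0, 2, 0, 0, 0],
  [0, 0, 0, 2, 0, 0, 0],
  [0, 0, 0, 2, 0, 0, 0],
  [0, 0, 0, 2, 0, 0, 0],
  [0, 0, 0, 1, 0, 0, 0],
  [0, 0, 0, 1, 0, 0, 0],
])

```text
time_s: 14.5
tcp_pos: [0.5616, -0.1439, 0.0513]
orientation: [-0.0, 0.993, 0.116, -0.0]
ft_force: [-4.3, -0.4, -1.1]
finger_gap: 0.001
```

```bash
python3 go.py 561 -142.6 50 13.3
```

```text
t 14.5 tcp [ 561.6 -143.9   51.3] a 13.4 F [-4.3 -0.4 -1.1] gap 0.001 j [ 0.19  0.55 -0.03  1.87  0.03  0.73 -1.19]
shift tool [-0.3 -1.4  1.3] turn [-0.    0.    0.06]
```

Emit:
play_rows([
  [0, 0, 0, 1, 0, 0, 0],
  [0, 0, 0, 1, 0, 0, 0],
  [0, 0, 0, 1, 0, 0, 0],
])

```text
time_s: 14.8
tcp_pos: [0.5641, -0.1433, 0.0513]
orientation: [-0.0, 0.993, 0.116, -0.0]
ft_force: [-7.9, 0.0, 3.0]
finger_gap: -0.0
```

```bash
python3 go.py 561 -142.6 50 13.3; python3 snap.py 11
```

```text
t 14.8 tcp [ 564.1 -143.3   51.3] a 13.4 F [-7.9  0.   3. ] gap -0.0 j [ 0.19  0.55 -0.03  1.86  0.03  0.73 -1.2 ]
shift tool [-2.9 -1.4  1.3] turn [-0.01  0.05  0.06]
```

View pics/s11.png

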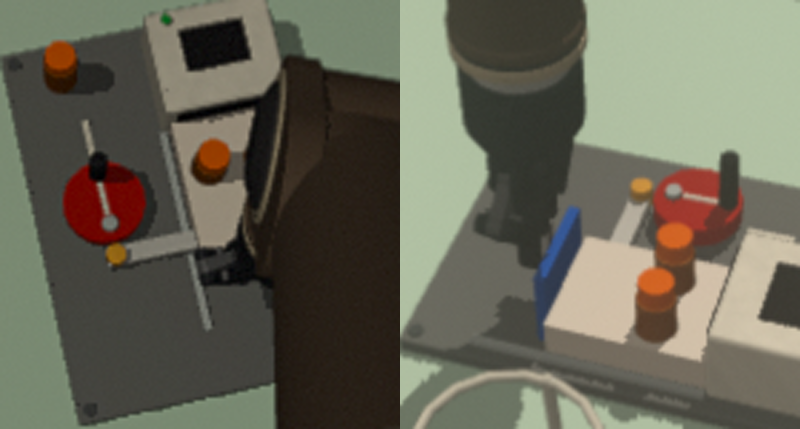

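Emit:
play_rows([
  [0, 0, 0, 1, 0, 0, 0],
  [0, 0, 0, 1, 0, 0, 0],
  [0, 0, 0, 1, 0, 0, 0],
  [0, 0, 0, 0, 0, 0, 0],
])

```text
time_s: 15.3
tcp_pos: [0.5641, -0.1434, 0.0513]
orientation: [-0.0, 0.993, 0.116, -0.003]
ft_force: [-15.7, -1.4, 9.2]
finger_gap: 0.001
```

```bash
python3 go.py 561 -142.6 50 13.3
```

```text
t 15.3 tcp [ 564.1 -143.4   51.3] a 13.3 F [-15.7  -1.4   9.2] gap 0.001 j [ 0.19  0.55 -0.03  1.86  0.03  0.74 -1.2 ]
shift tool [-2.9 -1.5  1.3] turn [-0.07  0.35 -0.  ]
```

The TCP stopped while the force rose to 16 N, so the carriage is against its stop. Backing off, lifting and moving clear.

Emit:
play_rows([
  [0, 0, 0, 0, 0, 0, 0],
  [0, 0, 0, -4, 0, 0, 0],
  [0, 0, 0, -10, 0, 0, 0],
  [0, 0, 0, -15, 0, 0, 0],
  [0, 0, 0, -10, 0, -15, 0],
  [0, 0, 0, 0, 0, -30, 0],
  [0, 0, 0, 0, 0, -40, 0],
  [0, 0, 0, 0, 0, -40, 0],
  [0, 0, 0, -30, 0, -10, 0],
  [0, 0, 0, -40, 0, 0, 0],
  [0, 0, 0, -40, 0, 0, 0],
  [0, 0, 0, 0, 0, 0, 0],
])

```text
time_s: 16.5
tcp_pos: [0.4183, -0.1787, 0.1867]
orientation: [0.0, 0.993, 0.114, -0.0]
ft_force: [0.3, -0.7, 0.2]
finger_gap: 0.003
```

```bash
python3 go.py 561 -142.6 50 13.3; python3 snap.py 12
python3 - <<'E'
from h import *
cv2.imwrite("pics/top12.png",load("top12")["img"][:,:,::-1])
a,b=load("scene0")["img"].astype(int),load("scene12")["img"].astype(int)
E
```

```text
t 16.5 tcp [ 418.3 -178.7  186.7] a 13.1 F [ 0.3 -0.7  0.2] gap 0.003 j [ 0.31  0.17 -0.02  2.04  0.    0.92 -1.05]
shift tool [147.2  -2.8 136.7] turn [ 0.05  0.02 -0.16]
```

View pics/s12.png

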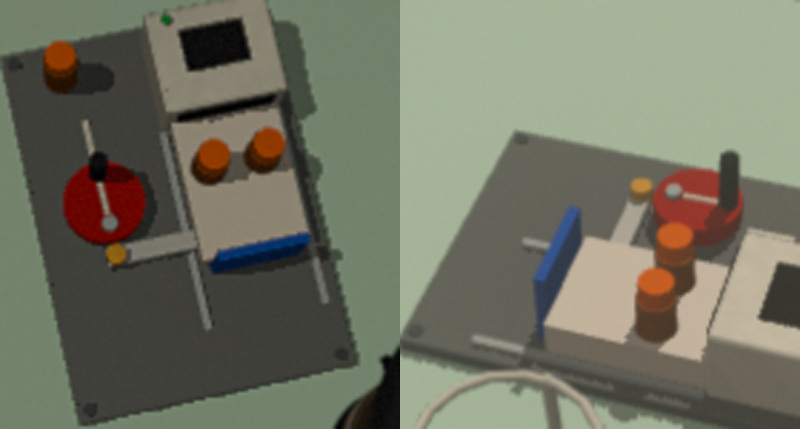

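View pics/top12.png

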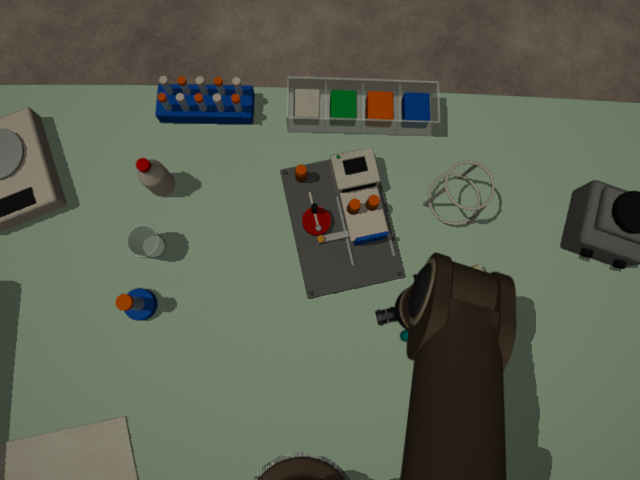

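Run:
```python
from h import *
O=np.load("fx.npy");ex=np.array([np.cos(O[2]),np.sin(O[2])]);ey=np.array([-ex[1],ex[0]])
def cen(n,box,f):
    d=load(n);im=cv2.cvtColor(d["img"],cv2.COLOR_RGB2HSV);x0,y0,x1,y1=box
    m=f(im[y0:y1,x0:x1].astype(int));ys,xs=np.nonzero(m);return d,(xs.mean()+x0,ys.mean()+y0),len(xs)
blue=lambda h:(h[...,0]>105)&(h[...,0]<130)&(h[...,1]>150)
R=[]
for n in("top0","top12"):
    d,c,k=cen(n,(330,200,410,275),blue); P=onz(d,[c],.065)[0]; R.append(P); print(n,c,k)
v=(R[1]-R[0])[:2]; print("paddle travel",v@ex,v@ey)
o=lambda h:(h[...,0]>=14)&(h[...,0]<=25)&(h[...,1]>150)
R=[]
for n,b in(("top0",(318,250,335,268)),("top12",(312,230,330,248))):
    d,c,k=cen(n,b,o); P=onz(d,[c],.036)[0];R.append(P);print(n,c,k)
v=(R[1]-R[0])[:2]; print("roller travel",v@ex,v@ey)
cv2.imwrite("pics/scene12.png",load("scene12")["img"][:,:,::-1])
```

```text
top0 (np.float64(375.3031914893617), np.float64(258.20744680851067)) 188
top12 (np.float64(370.46082949308754), np.float64(238.07834101382488)) 217
paddle travel 0.04417646247791168 7.86499559673505e-05
top0 (np.float64(324.85714285714283), np.float64(258.5)) 42
top12 (np.float64(320.0681818181818), np.float64(238.5)) 44
roller travel 0.04506033386886549 0.0007048291363312958
```

View pics/scene12.png

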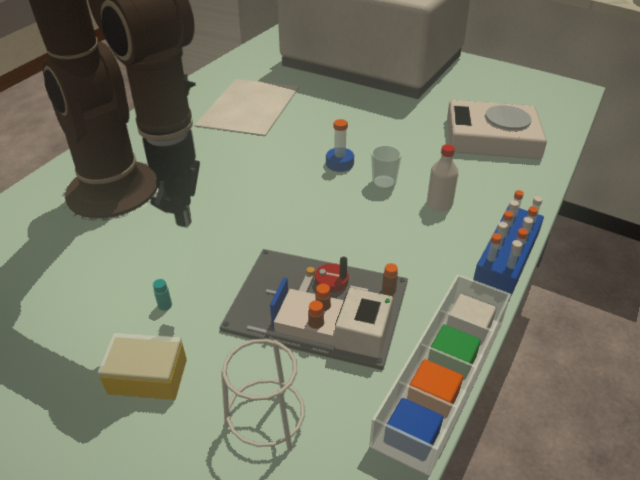

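The carriage is home (roller travel 45 mm, against the block), the vials are upright, all bystanders look unmoved, and the arm is clear. Handing in.

```bash
python3 -c "
from station import ticket
print(ticket.finish_job())"
```

```text
the job is handed in; nothing more can be done
None
```

The reader is loaded. I swept the peg clockwise from about 110° to the low point, keeping the shut fingertips on it, then pushed the blue paddle until the carriage stopped against the reader block. The job was handed in after about 16.5 s of the 51 s allowed, and it reports no verdict.

What the last checks showed:
- **Cam:** it read about -2° to -3° from the camera before the paddle push, and the peg still lined up with the white mark in the final top view.
- **Carriage:** the roller moved 45.1 mm. The paddle read 44.2 mm, about 1 mm less, which is within the camera accuracy. The tool stopped moving while the force rose to about 16 N, so the carriage was at its stop.
- **Vials and other things:** both vials stand upright in the carriage by eye. The spare vial and the other bystanders look unmoved in the pictures; I did not measure them.
- **Arm:** it is clear of everything, with about 0 N on the tool.

No check failed.

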